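# Set the gap of the bench press two turns off its stop

## Robot

A 7-joint arm with a two-finger parallel gripper is mounted at the origin on a cart in front of the work surface, level with it; the furniture and walls round the work are solid. World frame = base frame: x ahead of the robot, y to its left, z up, the work surface at z = 0. Lengths are in m, angles in rad, forces in N, time in s.
With the tool pointing down it reaches from about 0.4 to 0.85 m from the base axis. Payload 10.4 kg.
Tool frame: the origin (TCP) lies at the very end of the fingers, on their centre line; the grasp point (between the pads) lies manip.grasp_offset behind it (manip.grasp_offset is the distance from the TCP to the grasp point, in m); z points along the fingers, x is the direction in which the jaws open and shut, and the axes are right-handed (so a half turn about z gives the same grasp; the last joint's range is limited). The gripper opens to 85 mm and grips with 20 to 120 N. Pads are 22 mm wide; open, the fingers measure 114 mm over their backs; the gripper's body (76 mm by 85 mm) begins 54 mm behind the grasp point. The pads swing forward as they close: fully open they stand 13 mm farther back than shut.
Start: joints at [1.192, 0.332, -0.065, 1.46, 0.022, 1.35, -0.088], TCP at [0.218, -0.586, 0.231] pointing down, gripper open.
Joint ranges: [-2.6, 2.6], [-0.5, 2.12], [-1.47, 1.34], [0.16, 2.42], [-1.27, 4.41], [0.06, 2.06], [-2.6, 2.6]. Speed limits (rad/s): [2.22, 2.22, 2.79, 2.79, 3.14, 3.14, 3.14].

## Interface

Orientations are given as a unit quaternion [x, y, z, w].
In Python, from workcell import manip gives the robot as it stands.
- The arm moves only by the shell command python3 -m crank 'ROWS' [FORCE]. ROWS is JSON, a list that holds one entry, the list of rows, each a list of 7 numbers: the shift along the world's x, y, z in units of 60 mm (1.0 is 60 mm), then the turn, a rotation vector about the world's x, y, z in units of 5 degrees (1.0 is 5 degrees), then the finger opening in mm, from 0 to 85.4. A call has 1 to 8 rows; each row shifts and turns the commanded pose from where the row before left it; what a row does not reach is not made up. A row lasts 1/8 s, in which the tool goes at most 62.5 mm and 10.7 degrees, less where a joint would pass 70% of its speed; a pose out of reach is approached as far as the arm can. A call is refused whole if a number of a shift passes 1 or a number of a turn 1, either way. A call with a gripper value outside its range is refused whole. The fingers move at their own pace and stop on an object; FORCE is the grip in N (left out, the last holds). Time passes only in rows, so rows that do not move let the fingers close. It gives the time, the measured TCP pose, the force and the opening at its end, in the units of the state.
- manip.get_obs(): the state, without advancing time (a new reading comes with each control period).
- manip.camera(name): name is "scene" or "top" or "wrist"; returns (picture, depth): 384x512x3 uint8, blue, green, red; 384x512 float32, m along the optical axis (not along the pixel's ray), 0 where there is no reading.
- manip.get_calibration(name): a dict with "fx", "fy", "cx", "cy" (pixels), "rvec" (rotation vector, rad) and "tvec" (3), from world to camera coordinates, as OpenCV has them; the wrist camera has in their place "T_tool_cam" (4x4, takes a point from camera to tool coordinates, whose origin is the TCP and whose axes are the tool frame's). Camera axes: x right, y down, z forward; pixel columns grow to the right and rows downward; lengths in m; the calibration is good to about 2 mm. The wrist camera is an equidistant fisheye: a pixel r from the principal point sees the ray r / f radians off the axis. A picture is of the moment at which its call begins: read the wrist's pose just before it. get_calibration takes no time and is no camera call.
- manip.hand_in(): hands the job in, once; it reports no verdict.
The state is a dict: "clock": time; "joint_pos": joint angles; "joint_velocities": joint speeds; "tau": joint torques, N m; "position": TCP position; "ee_rot": TCP orientation; "ft_force": force on the tool from outside, world axes, zero at the start; "torque": the same for the moment, N m; "grip_width": opening from 0.0 (shut) to 1.0 (fully open).
Only numpy, scipy, OpenCV 4.12 (cv2) and the standard library are available. Lean on these libraries where they do the work, as an engineer would, in place of code of your own. Each camera call takes 0.05 s, during which the arm holds its last target.

## Task

Set the working gap of the small bench press with the handwheel on top: by the wheel's upright wooden handle, wind it clockwise (seen from above) until it comes up against its stop, then back it off exactly two full turns. Finish while still holding the wooden handle between the fingers, wheel standing still, so that the setting cannot creep while I tighten the lock nut.

Things in the scene. Friction and masses are not known exactly. Their poses are not given: they have to be found in the camera images.
- nip_press: The bench press, bolted down: dark steel bed 110 x 150 x 20 mm, two steel columns, a crosshead and a handwheel on top. Origin: centre of the bed's underside, below the wheel's axis; z up, columns apart along its y. Between the columns a platen goes down and up with the wheel, 4 mm a turn, clear of the handle.
- wheel_center (a point): The handwheel's vertical axis at the middle plane of its rim, 166 mm above the worktop. Dark steel wheel, rim 122 mm across and 12 mm thick, three spokes. The hub tops out 12 mm above this point; only the handle rises higher. The wheel does not rise as it turns. Winding takes about 0.12 N m (2 to 3 N at the handle).
- grip_mid (a point): Middle of the upright wooden handle on the rim, 36 mm above the rim's middle plane, 55 mm from the wheel's axis, in any direction from it at the start. A round cylinder of diameter 22 mm, 56 mm tall (28 mm above and below this point), spinning freely on its upright pin: it can be led round in circles without turning the wrist.
- press_grip: The same wooden handle; its origin is the centre of its underside, 28 mm below grip_mid; its z points up. It spins, so its yaw means nothing.
- press_wheel (a joint): Angle of the handwheel in rad: 0 when wound fully clockwise (seen from above) against its hard, rigid stop, growing as it is backed off counter-clockwise, 6.283 a turn, up to 31.4. It starts 0.4 to 1.4 turns off the stop and stays where it is left.

How it is judged:
By the outcome, as a careful person would: the job done as asked, in the order asked, and still so for the second after the job is handed in, while the arm keeps its last pose, push and grip.
It also fails if it takes over 64 s, if anything falls off the work surface, if the arm or the gripper's body presses on something with over 40 N, if the wrist force passes 120 N, or if a joint passes its speed limit or range.

## Working session

There is one attempt and no reset: what is moved stays moved. The work goes in short steps, Python scripts to look and compute and a shell command to move; the robot and the scene stay as the last step left them, time stands still between calls to the robot, and variables do not carry over. Pictures are saved under pics/ and viewed, and the job is handed in when it is done.

```bash
mkdir -p pics; ls; cat > h.py <<'E'
import numpy as np, cv2
from workcell import manip
from scipy.spatial.transform import Rotation as R
def w(name,d,u,v):
    c=manip.get_calibration(name); Rm=cv2.Rodrigues(np.array(c['rvec'],float))[0]
    p=np.array([(u-c['cx'])/c['fx']*d,(v-c['cy'])/c['fy']*d,d],dtype=float)
    return Rm.T@(p-np.array(c['tvec'],float).ravel())
def cloud(name,D):
    c=manip.get_calibration(name); Rm=cv2.Rodrigues(np.array(c['rvec'],float))[0]
    v,u=np.indices(D.shape); P=np.stack([(u-c['cx'])/c['fx']*D,(v-c['cy'])/c['fy']*D,D],-1)
    return (P-np.array(c['tvec'],float).ravel())@Rm
E
python3 - <<'E'
from h import *
o=manip.get_obs(); print(o, manip.grasp_offset)
for n in("scene","top"):
    I,D=manip.camera(n); cv2.imwrite(f"pics/{n}0.png",I); np.save(f"{n}0.npy",D)
    P=cloud(n,D); m=(D>0)&(P[...,2]>0.175)&(P[...,2]<0.24)&(P[...,0]>.3)
    print(n,m.sum(),np.median(P[m],0),P[m].min(0),P[m].max(0))
E
```

```text
pics
{'clock': 0.0, 'joint_pos': array([ 1.19243375,  0.33284307, -0.06469124,  1.46096526,  0.02158316,
        1.3499113 , -0.08847788]), 'joint_velocities': array([-0.00133198,  0.00146979, -0.00089829,  0.00083218,  0.00040828,
       -0.00042442, -0.00015609]), 'tau': array([ 1.68989220e-03, -6.25449443e+01,  5.04876708e-02, -3.91600192e+01,
        1.64243812e-02,  9.88911081e-03,  3.79985647e-05]), 'position': array([ 0.21754919, -0.58549963,  0.23052247]), 'ee_rot': array([ 8.21076809e-01, -5.70817275e-01, -6.03279227e-04, -3.85854714e-04]), 'ft_force': array([0.70304063, 1.13499289, 0.41850072]), 'torque': array([-0.02668398,  0.05446678,  0.02085413]), 'grip_width': 1.0000903091291533} 0.0187
scene 1442 [ 0.57179461 -0.3025992   0.1960093 ] [ 0.4263239  -0.45434962  0.17501462] [1.93859083 0.06309646 0.23969977]
top 1801 [ 0.57486454 -0.31705755  0.20823418] [ 0.47816199 -0.39860836  0.17500051] [0.81450471 0.0658504  0.23967383]
```

View pics/scene0.png

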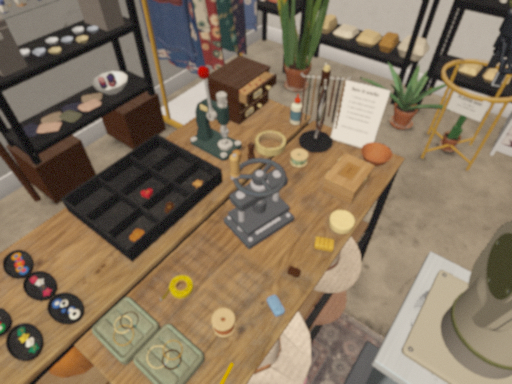

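View pics/top0.png

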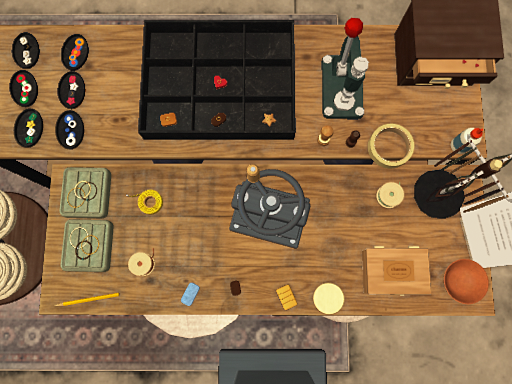

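The top view shows the press wheel, with its hub near (271,201) and the wooden handle near (252,172). I'll measure both now.

```bash
python3 - <<'E'
from h import *
D=np.load("top0.npy");P=cloud("top",D)
I=cv2.imread("pics/top0.png")
cv2.imwrite("pics/topc.png",cv2.resize(I[140:260,200:340],None,fx=5,fy=5,interpolation=2))
for u,v in((271,201),(252,172),(252,168),(297,240),(232,200),(270,370)): print(u,v,P[v,u])
sub=P[150:260,220:330].reshape(-1,3)
for a,b in((.155,.185),(.19,.207),(.207,.24)):
    m=(sub[:,2]>a)&(sub[:,2]<b); q=sub[m]; print(a,b,m.sum(),q.min(0),q.max(0),q.mean(0))
m=(sub[:,2]>.166)&(sub[:,2]<.178);print(cv2.fitEllipse(sub[m][:,:2].astype(np.float32)*1000), cv2.minEnclosingCircle(sub[m][:,:2].astype(np.float32)*1000))
m=(sub[:,2]>.215)&(sub[:,2]<.24);print(cv2.minEnclosingCircle(sub[m][:,:2].astype(np.float32)*1000))
D=np.load("scene0.npy");Q=cloud("scene",D)[150:250,215:300].reshape(-1,3)
for a,b in((.155,.185),(.19,.207),(.207,.24)):
    m=(Q[:,2]>a)&(Q[:,2]<b)&(Q[:,0]<.7); q=Q[m]; print(a,b,m.sum(),q.min(0),q.max(0),q.mean(0))
E
```

```text
271 201 [0.53164847 0.01794962 0.17622074]
252 172 [0.57187384 0.05099795 0.22930225]
252 168 [0.57883743 0.05104017 0.22923169]
297 240 [ 0.47682713 -0.03943507  0.01905824]
232 200 [0.54084411 0.09016925 0.13396643]
270 370 [ 0.10636149  0.00541383 -0.63774955]
0.155 0.185 1799 [ 0.47193149 -0.04185716  0.15570963] [0.59272149 0.07894653 0.18414917] [0.52902355 0.01727974 0.17085416]
0.19 0.207 29 [0.56594529 0.04110419 0.19043907] [0.57366019 0.06057227 0.20625795] [0.56830942 0.0509192  0.19801094]
0.207 0.24 144 [0.56597209 0.04091487 0.20879502] [0.58705201 0.05994596 0.23357277] [0.57475587 0.05020777 0.22586516]
((530.7437133789062, 17.944124221801758), (106.47782135009766, 107.58131408691406), 28.16031265258789) ((532.1675415039062, 18.51186180114746), 60.75874710083008)
((576.5197143554688, 50.5596809387207), 10.602252006530762)
0.155 0.185 1021 [ 0.47126157 -0.03986236  0.15580429] [0.5901644  0.08008149 0.18495015] [0.52826818 0.02457051 0.17020074]
0.19 0.207 57 [0.56526603 0.04612429 0.19032427] [0.58403586 0.06238063 0.20697864] [0.57169884 0.05679097 0.19827657]
0.207 0.24 112 [0.56541683 0.04230494 0.20720219] [0.58579835 0.06299465 0.23231191] [0.57299012 0.05517828 0.22150864]
```

View pics/topc.png

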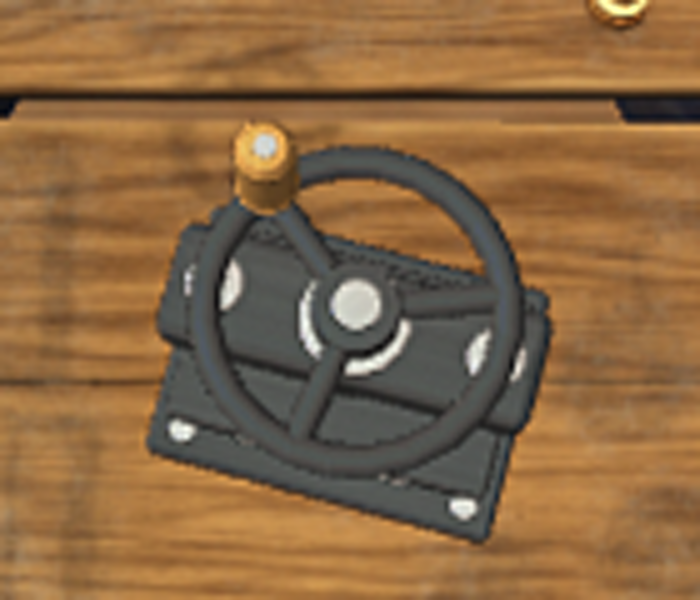

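The crop shows the hub at about (271,201) and the handle top at about (253,169). In world coordinates that puts the axis at roughly (.532,.018) and the handle at roughly (.576,.051), a radius of 54.7 mm. Next I'll check for tall obstacles along the approach.

```bash
python3 - <<'E'
from h import *
for n in("top","scene"):
    P=cloud(n,np.load(n+"0.npy")).reshape(-1,3)
    for y0 in np.arange(-.6,.2,.1):
        r=[]
        for x0 in np.arange(.2,.8,.1):
            m=(P[:,0]>x0)&(P[:,0]<x0+.1)&(P[:,1]>y0)&(P[:,1]<y0+.1)&(P[:,2]<.6)
            r.append("%.2f"%P[m,2].max() if m.any() else "-")
        print(n,"y%.1f"%y0,r)
E
```

```text
top y-0.6 ['-0.72', '-', '-', '-', '-', '-', '-0.73']
top y-0.5 ['-0.73', '0.04', '0.13', '0.15', '0.11', '0.13', '0.14']
top y-0.4 ['-0.72', '0.04', '0.04', '0.27', '0.24', '0.13', '0.14']
top y-0.3 ['-0.32', '0.06', '0.06', '0.24', '0.03', '0.13', '0.14']
top y-0.2 ['-0.33', '0.06', '0.06', '0.01', '0.07', '0.20', '0.28']
top y-0.1 ['-0.72', '0.03', '0.17', '0.18', '0.07', '0.07', '0.06']
top y-0.0 ['-0.72', '0.02', '0.18', '0.23', '0.05', '0.06', '0.05']
top y0.1 ['-0.23', '0.01', '0.02', '0.02', '0.06', '0.06', '0.05']
scene y-0.6 ['0.43', '-0.73', '-', '-', '-', '-', '-']
scene y-0.5 ['-0.73', '0.04', '0.19', '0.19', '0.23', '0.13', '0.14']
scene y-0.4 ['-0.72', '0.04', '0.04', '0.26', '0.24', '0.13', '0.14']
scene y-0.3 ['-0.33', '0.06', '0.06', '0.24', '0.03', '0.13', '0.14']
scene y-0.2 ['-0.33', '0.06', '0.06', '0.00', '0.07', '0.20', '0.28']
scene y-0.1 ['-0.72', '0.02', '0.17', '0.17', '0.07', '0.07', '0.05']
scene y-0.0 ['-0.72', '0.02', '0.17', '0.23', '0.05', '0.05', '0.05']
scene y0.1 ['-0.23', '0.01', '0.02', '0.02', '0.05', '0.05', '0.05']
```

```bash
python3 -m crank '[[[0,0,0.5,0,0,0,85],[0,0,0.5,0,0,0,85],[0.1,0.2,0.5,0,0,0,85],[0.4,0.5,0,0,0,0,85],[0.4,0.5,0,0,0,0,85],[0.4,0.5,0,0,0,0,85],[0.4,0.5,0,0,0,0,85],[0.4,0.5,0,0,0,0,85]]]' 40
```

```text
clock: 1.1
position: [0.3443, -0.4227, 0.321]
ee_rot: [0.821, -0.571, -0.0, -0.0]
ft_force: [0.2, 0.5, -0.7]
grip_width: 0.998
```

```bash
python3 -m crank '[[[0.2,0.6,0,0,0,0,85],[0.2,0.6,0,0,0,0,85],[0.2,0.6,0,0,0,0,85],[0.2,0.6,0,0,0,0,85],[0.4,0.6,0,0,0,0,60],[0.5,0.6,0,0,0,0,50],[0.6,0.6,0,0,0,0,50],[0.6,0.6,0,0,0,0,50]]]'
```

```text
clock: 2.1
position: [0.5185, -0.1348, 0.3212]
ee_rot: [0.821, -0.571, 0.0, 0.0]
ft_force: [0.0, -0.4, 0.3]
grip_width: 0.585
```

```bash
python3 -m crank '[[[0.25,0.78,0,0,0,0,50],[0.25,0.78,0,0,0,0,50],[0.24,0.77,0,0,0,0,50],[0.22,0.76,0,0,0,0,50],[0,0,0,0,0,0,50]]]'
python3 - <<'E'
from h import *
o=manip.get_obs();print(o['position'],o['joint_pos'].round(2))
I,D=manip.camera("wrist"); cv2.imwrite("pics/w1.png",I);np.save("w1.npy",D)
c=manip.get_calibration("wrist");print(c)
I,D=manip.camera("top"); cv2.imwrite("pics/t1.png",I)
E
```

```text
clock: 2.72
position: [0.5751, 0.0542, 0.3208]
ee_rot: [0.823, -0.568, -0.001, -0.001]
ft_force: [-0.0, -0.5, -0.1]
grip_width: 0.586
[0.57512039 0.05421463 0.32077765] [ 0.35  0.26 -0.64  1.42  0.15  1.52 -1.49]
{'fx': 297.3186396354542, 'fy': 297.3186396354542, 'cx': 248.97154563473427, 'cy': 193.15953738758805, 'T_tool_cam': array([[ 9.99999945e-01,  2.56492633e-04,  2.12145785e-04,
        -1.24608274e-03],
       [-3.02915434e-04,  9.65446377e-01,  2.60601615e-01,
        -6.56210923e-02],
       [-1.37972985e-04, -2.60601665e-01,  9.65446401e-01,
        -1.42685654e-01],
       [ 0.00000000e+00,  0.00000000e+00,  0.00000000e+00,
         1.00000000e+00]])}
```

View pics/w1.png

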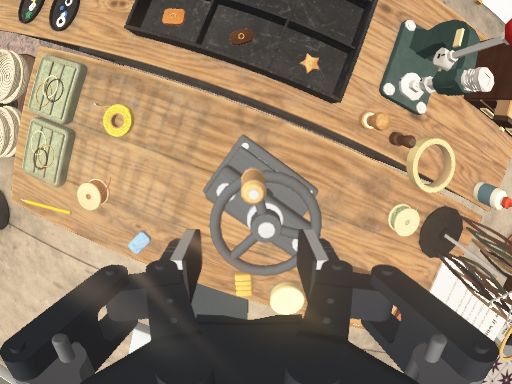

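View pics/t1.png

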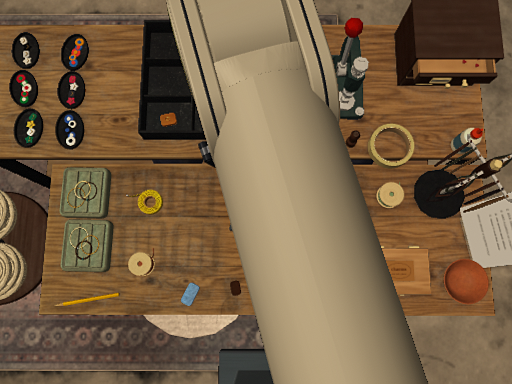

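In the wrist view the handle top is near (253,179) and the hub near (266,229), with the jaws open below them. I'll cross-check the positions from this camera.

```bash
cat >> h.py <<'E'
def wcloud(D,pos,q):
    c=manip.get_calibration("wrist"); v,u=np.indices(D.shape)
    x=(u-c['cx'])/c['fx'];y=(v-c['cy'])/c['fy'];r=np.hypot(x,y)+1e-9
    t=np.tan(np.minimum(r,1.4))
    P=np.stack([x/r*t*D,y/r*t*D,D],-1); T=c['T_tool_cam']
    return (P@T[:3,:3].T+T[:3,3])@R.from_quat(q).as_matrix().T+pos
E
python3 - <<'E'
from h import *
o=manip.get_obs();D=np.load("w1.npy");P=wcloud(D,o['position'],o['ee_rot'])
I=cv2.imread("pics/w1.png")
for u,v in((253,179),(266,229)):print(P[v,u])
S=P[120:290,190:340].reshape(-1,3)
for a,b in((.162,.178),(.215,.235)):
    m=(S[:,2]>a)&(S[:,2]<b)&(np.hypot(S[:,0]-.53,S[:,1]-.018)<.08);q=S[m];print(m.sum(),cv2.minEnclosingCircle(q[:,:2].astype(np.float32)*1000),q.min(0),q.max(0))
E
```

```text
[0.58737924 0.05170213 0.22039658]
[0.53454028 0.01688222 0.17927199]
3977 ((535.065673828125, 18.882631301879883), 62.69115447998047) [ 0.47283716 -0.04286147  0.16211313] [0.59333075 0.07631177 0.17798958]
551 ((577.7529296875, 48.37181854248047), 10.90228271484375) [0.56690917 0.03747217 0.21565027] [0.58840173 0.05889172 0.23297886]
```

```bash
python3 -m crank '[[[0.03,0,-0.3,0,0,0,50],[0,0,-0.5,0,0,0,50]]]'; python3 -m crank '[[[0,0,-0.5,0,0,0,50],[0,0,-0.4,0,0,0,50],[0,0,-0.3,0,0,0,50],[0,0,-0.2,0,0,0,50],[0,0,0,0,0,0,50]]]'
```

```text
clock: 3.08
position: [0.5775, 0.048, 0.2723]
ee_rot: [0.82, -0.572, 0.001, -0.0]
ft_force: [0.3, 0.6, -0.4]
grip_width: 0.586
clock: 3.7
position: [0.5768, 0.0492, 0.1887]
ee_rot: [0.821, -0.571, -0.0, 0.0]
ft_force: [-0.3, 0.1, -0.3]
grip_width: 0.584
```

Next I'll close on the handle.

```bash
python3 -m crank '[[[0,0,0,0,0,0,35],[0,0,0,0,0,0,25],[0,0,0,0,0,0,15],[0,0,0,0,0,0,10],[0,0,0,0,0,0,10],[0,0,0,0,0,0,10]]]' 40
python3 - <<'E'
from h import *
o=manip.get_obs();print(o['position'],o['ft_force'])
I,D=manip.camera("wrist"); cv2.imwrite("pics/w2.png",I)
E
```

```text
clock: 4.45
position: [0.5776, 0.0499, 0.1903]
ee_rot: [0.821, -0.571, 0.001, -0.001]
ft_force: [-0.9, 1.5, 5.5]
grip_width: 0.242
[0.57759504 0.04992604 0.19027165] [-0.93657715  1.46763685  5.5344837 ]
```

View pics/w2.png

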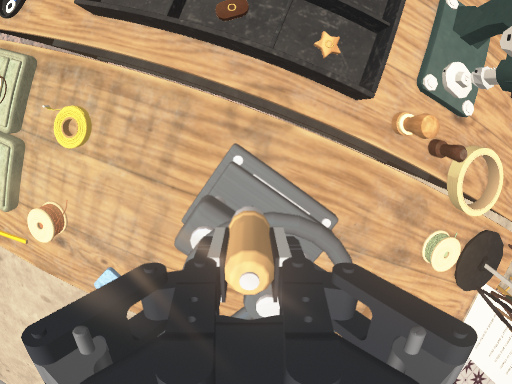

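```bash
cat > plan.py <<'E'
import sys,numpy as np
# plan.py cmdx cmdy phi0 dphi n cx cy r
cx0,cy0,p0,d,n,cx,cy,r=map(float,sys.argv[1:9])
cur=np.array([cx0,cy0])
for i in range(1,int(n)+1):
    a=np.radians(p0+d*i); t=np.array([cx+r*np.cos(a),cy+r*np.sin(a)])
    s=np.round((t-cur)/.06,2); cur=cur+s*.06; print([float(x) for x in s], end=' ')
print('\nend cmd',cur.round(5))
E
python3 plan.py .577 .0499 35.7 -15 8 .5333 .0185 .0548
```

```text
[0.13, -0.2] [0.05, -0.23] [-0.01, -0.24] [-0.07, -0.23] [-0.12, -0.2] [-0.18, -0.17] [-0.21, -0.11] [-0.23, -0.05] 
end cmd [ 0.5386 -0.0359]
```

```bash
python3 -m crank '[[[0.13,-0.2,0.02,0,0,0,10],[0.05,-0.23,0,0,0,0,10]]]';python3 -c "
from h import *
print(manip.get_obs()['position'])"; python3 -m crank '[[[-0.01,-0.24,0,0,0,0,10],[-0.07,-0.23,0,0,0,0,10],[-0.12,-0.2,0,0,0,0,10]]]'; python3 -m crank '[[[-0.18,-0.17,0,0,0,0,10],[-0.21,-0.11,0,0,0,0,10],[-0.23,-0.05,0,0,0,0,10]]]'
```

```text
clock: 4.75
position: [0.587, 0.024, 0.1903]
ee_rot: [0.821, -0.57, -0.001, 0.001]
ft_force: [-10.0, 1.5, 5.1]
grip_width: 0.241
[0.587036   0.02404106 0.19028103]
clock: 5.12
position: [0.5751, -0.0153, 0.1903]
ee_rot: [0.821, -0.57, -0.001, -0.0]
ft_force: [-5.9, 8.0, 2.9]
grip_width: 0.244
clock: 5.5
position: [0.5385, -0.0356, 0.1904]
ee_rot: [0.821, -0.571, -0.0, -0.001]
ft_force: [2.0, 7.2, -2.6]
grip_width: 0.244
```

```bash
python3 plan.py .5386 -.0359 -83.5 -12 30 .532 .0195 .0548
```

```text
[-0.2, 0.01] [-0.18, 0.04] [-0.18, 0.08] [-0.16, 0.11] [-0.12, 0.14] [-0.1, 0.16] [-0.06, 0.19] [-0.02, 0.19] [0.02, 0.19] [0.05, 0.18] [0.1, 0.16] [0.12, 0.15] [0.16, 0.11] [0.17, 0.08] [0.19, 0.04] [0.19, 0.0] [0.18, -0.04] [0.18, -0.07] [0.16, -0.11] [0.12, -0.14] [0.1, -0.17] [0.06, -0.18] [0.02, -0.19] [-0.02, -0.19] [-0.05, -0.18] [-0.1, -0.17] [-0.12, -0.14] [-0.16, -0.11] [-0.17, -0.08] [-0.19, -0.04] 
end cmd [ 0.538  -0.0347]
```

```bash
python3 -m crank '[[[-0.2,0.01,0,0,0,0,10],[-0.18,0.04,0,0,0,0,10],[-0.18,0.08,0,0,0,0,10]]]'
```

```text
clock: 5.88
position: [0.5046, -0.0286, 0.1904]
ee_rot: [0.821, -0.571, 0.0, 0.0]
ft_force: [5.0, 1.7, -6.5]
grip_width: 0.242
```

```bash
python3 -m crank '[[[-0.16,0.11,0,0,0,0,10],[-0.12,0.14,0,0,0,0,10],[-0.1,0.16,0,0,0,0,10]]]'
```

```text
clock: 6.25
position: [0.4818, -0.0037, 0.1904]
ee_rot: [0.821, -0.571, 0.0, 0.0]
ft_force: [6.0, -0.1, -9.3]
grip_width: 0.241
```

```bash
python3 -m crank '[[[-0.06,0.19,0,0,0,0,10],[-0.02,0.19,0,0,0,0,10],[0.02,0.19,0,0,0,0,10]]]'
```

```text
clock: 6.62
position: [0.4782, 0.031, 0.1904]
ee_rot: [0.821, -0.571, -0.0, 0.001]
ft_force: [0.8, -3.5, -7.6]
grip_width: 0.24
```

```bash
python3 -m crank '[[[0.05,0.18,0,0,0,0,10],[0.1,0.16,0,0,0,0,10],[0.12,0.15,0,0,0,0,10]]]'
```

```text
clock: 7.0
position: [0.4953, 0.0603, 0.1904]
ee_rot: [0.821, -0.571, -0.0, 0.0]
ft_force: [0.8, -4.6, -7.2]
grip_width: 0.242
```

```bash
python3 -m crank '[[[0.16,0.11,0,0,0,0,10],[0.17,0.08,0,0,0,0,10],[0.19,0.04,0,0,0,0,10]]]'
```

```text
clock: 7.38
position: [0.5268, 0.074, 0.1904]
ee_rot: [0.821, -0.571, -0.0, 0.0]
ft_force: [-1.8, -1.7, -5.1]
grip_width: 0.24
```

```bash
python3 -m crank '[[[0.19,0,0,0,0,0,10],[0.18,-0.04,0,0,0,0,10],[0.18,-0.07,0,0,0,0,10]]]'
```

```text
clock: 7.75
position: [0.5597, 0.0668, 0.1904]
ee_rot: [0.821, -0.571, -0.0, 0.0]
ft_force: [-4.8, -1.9, -3.9]
grip_width: 0.245
```

```bash
python3 -m crank '[[[0.16,-0.11,0,0,0,0,10],[0.12,-0.14,0,0,0,0,10],[0.1,-0.17,0,0,0,0,10]]]'
```

```text
clock: 8.12
position: [0.5824, 0.0414, 0.1904]
ee_rot: [0.821, -0.571, -0.0, -0.0]
ft_force: [-3.4, 1.6, -7.8]
grip_width: 0.238
```

```bash
python3 -m crank '[[[0.06,-0.18,0,0,0,0,10],[0.02,-0.19,0,0,0,0,10],[-0.02,-0.19,0,0,0,0,10]]]'
```

```text
clock: 8.5
position: [0.5857, 0.0073, 0.1905]
ee_rot: [0.821, -0.571, 0.0, -0.0]
ft_force: [-0.2, 3.0, -9.1]
grip_width: 0.245
```

```bash
python3 -m crank '[[[-0.05,-0.18,-0.01,0,0,0,10],[-0.1,-0.17,-0.01,0,0,0,10],[-0.12,-0.14,0,0,0,0,10]]]'
```

```text
clock: 8.88
position: [0.5672, -0.0132, 0.1902]
ee_rot: [0.824, -0.566, -0.003, -0.002]
ft_force: [0.5, -0.8, 0.0]
grip_width: 0.121
```

```bash
python3 -m crank '[[[-0.16,-0.11,0,0,0,0,10],[-0.17,-0.08,0,0,0,0,10]]]'
```

```text
clock: 9.12
position: [0.5496, -0.0345, 0.1902]
ee_rot: [0.821, -0.572, 0.001, -0.0]
ft_force: [-0.3, -0.3, 0.6]
grip_width: 0.122
```

The opening fell to 10 mm, so the handle slipped out of the pads, probably at the stop. I'll take a look.

```bash
python3 - <<'E'
from h import *
o=manip.get_obs();print(o['position'])
I,D=manip.camera("wrist"); cv2.imwrite("pics/w3.png",I);np.save("w3.npy",D)
I,D=manip.camera("scene"); cv2.imwrite("pics/s3.png",cv2.resize(I[110:280,180:350],None,fx=3.4,fy=3.4));np.save("s3.npy",D)
Q=cloud("scene",D)[130:250,215:300].reshape(-1,3)
m=(Q[:,2]>.18)&(Q[:,2]<.235)&(Q[:,0]<.7);print(m.sum())
E
```

```text
[ 0.54958212 -0.03447608  0.19024823]
312
```

View pics/w3.png

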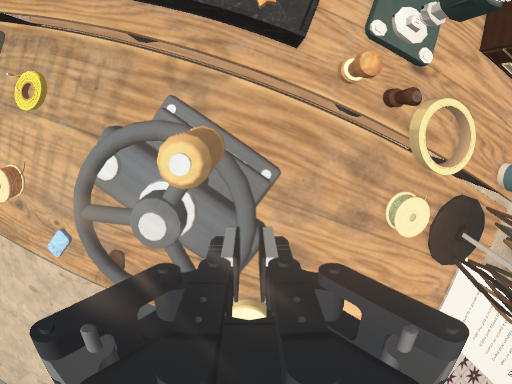

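View pics/s3.png

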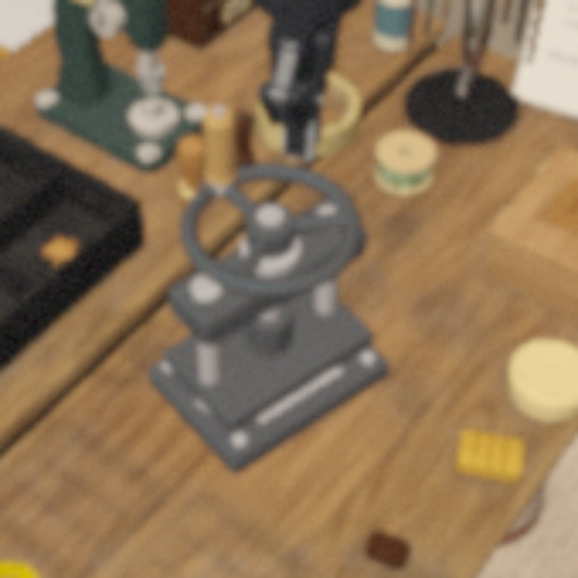

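The wrist view shows the handle standing free at about (195,155), outside the shut fingers at about (250,260). I'll locate it.

```bash
python3 - <<'E'
from h import *
o=manip.get_obs()
P=wcloud(np.load("w3.npy"),o['position'],o['ee_rot'])[80:260,60:240].reshape(-1,3)
S=cloud("scene",np.load("s3.npy"))[130:250,215:300].reshape(-1,3)
for n,Q in(("w",P),("s",S)):
  for a,b in((.185,.2),(.2,.213),(.213,.226),(.226,.235)):
    m=(Q[:,2]>a)&(Q[:,2]<b)&(np.hypot(Q[:,0]-.532,Q[:,1]-.0195)<.075)
    if m.sum()>3: q=Q[m];print(n,a,m.sum(),q.mean(0),cv2.minEnclosingCircle(q[:,:2].astype(np.float32)*1000))
E
```

```text
w 0.185 240 [ 0.57825371 -0.00705455  0.19458111] ((573.2882080078125, -4.579059600830078), 27.297990798950195)
w 0.2 534 [ 0.56683119 -0.01259334  0.20645151] ((570.5322875976562, -9.737239837646484), 32.56154251098633)
w 0.213 924 [ 0.5774475  -0.00531702  0.2212704 ] ((571.5220947265625, -6.539680480957031), 30.19160270690918)
w 0.226 2102 [0.58502696 0.00484374 0.22889833] ((574.4223022460938, -5.8849334716796875), 26.53018569946289)
s 0.185 71 [ 0.56716562 -0.00296445  0.19339093] ((565.956298828125, -17.555240631103516), 40.39403533935547)
s 0.2 94 [ 0.5580947  -0.00970933  0.20638987] ((565.4151611328125, -17.068363189697266), 39.930076599121094)
s 0.213 83 [ 0.56477757 -0.00415916  0.21888686] ((564.9765014648438, -16.267431259155273), 39.57611846923828)
s 0.226 44 [ 5.77738154e-01 -1.64780877e-04  2.28802434e-01] ((562.7672119140625, -17.02072525024414), 39.595706939697266)
```

```bash
python3 - <<'E'
from h import *
o=manip.get_obs()
I=cv2.imread("pics/w3.png")
P=wcloud(np.load("w3.npy"),o['position'],o['ee_rot'])
H=cv2.cvtColor(I,cv2.COLOR_BGR2HSV)
v,u=np.indices(P.shape[:2])
m=(u>140)&(u<230)&(v>110)&(v<200)&(P[...,2]>.185)&(P[...,2]<.24)&((H[...,1]>70)|(P[...,2]>.226))
q=P[m];print(m.sum())
t=q[q[:,2]>.226];print(t.min(0),t.max(0),cv2.minEnclosingCircle(t[:,:2].astype(np.float32)*1000))
from scipy.optimize import least_squares
s=q[q[:,2]<.222]
f=least_squares(lambda c:np.hypot(s[:,0]-c[0],s[:,1]-c[1])-.011,[.586,.007],loss='soft_l1',f_scale=.001).x
print(len(s),f,np.degrees(np.arctan2(f[1]-.0195,f[0]-.532)),np.hypot(f[1]-.0195,f[0]-.532))
E
```

```text
2919
[ 0.57587566 -0.00338057  0.22600192] [0.59590126 0.01617392 0.23264176] ((585.958984375, 6.7310638427734375), 10.235065460205078)
497 [0.58544213 0.00680887] -13.358824070312627 0.05492837507823886
```

Wheel is standing at about -13° with the handle at (.5857,.0068). I'll lift, re-centre, regrasp with a firmer grip, and creep onto the stop.

```bash
python3 -m crank '[[[0,0,0.5,0,0,0,12],[0,0,0.6,0,0,0,30],[0.2,0.23,0.1,0,0,0,50],[0.2,0.23,0,0,0,0,50],[0.2,0.23,0,0,0,0,50],[0,0,0,0,0,0,50],[0,0,0,0,0,0,50]]]' 60
```

```text
clock: 10.1
position: [0.5853, 0.0085, 0.2608]
ee_rot: [0.821, -0.571, -0.0, 0.0]
ft_force: [-0.2, -0.0, -0.2]
grip_width: 0.583
```

```bash
python3 -m crank '[[[0,0,-0.4,0,0,0,50],[0,0,-0.4,0,0,0,50],[0,0,-0.3,0,0,0,50],[0,0,-0.1,0,0,0,35],[0,0,0,0,0,0,20],[0,0,0,0,0,0,10],[0,0,0,0,0,0,10],[0,0,0,0,0,0,10]]]' 60; python3 -m crank '[[[0,0,0,0,0,0,10],[0,0,0,0,0,0,10]]]'; python3 -c "
from h import *
o=manip.get_obs();print(o['position'],o['ft_force'])"
```

```text
clock: 11.1
position: [0.5856, 0.0083, 0.1894]
ee_rot: [0.821, -0.571, 0.0, 0.0]
ft_force: [1.0, -2.5, -6.2]
grip_width: 0.235
clock: 11.35
position: [0.5856, 0.0086, 0.1894]
ee_rot: [0.821, -0.571, 0.0, -0.0]
ft_force: [3.2, -3.0, -6.5]
grip_width: 0.242
[0.58564552 0.00861329 0.18937992] [ 3.23881499 -3.02599814 -6.48041975]
```

```bash
python3 -m crank '[[[-0.005,-0.02,0,0,0,0,10],[0,0,0,0,0,0,10]]]';python3 -m crank '[[[-0.005,-0.02,0,0,0,0,10],[0,0,0,0,0,0,10]]]';python3 -m crank '[[[-0.005,-0.02,0,0,0,0,10],[0,0,0,0,0,0,10]]]'
```

```text
clock: 11.6
position: [0.5856, 0.0083, 0.1894]
ee_rot: [0.821, -0.571, 0.0, -0.001]
ft_force: [6.2, 0.2, -8.8]
grip_width: 0.235
clock: 11.85
position: [0.5853, 0.007, 0.1894]
ee_rot: [0.821, -0.571, 0.0, -0.001]
ft_force: [5.0, 0.3, -8.8]
grip_width: 0.236
clock: 12.1
position: [0.585, 0.0057, 0.1894]
ee_rot: [0.821, -0.571, 0.0, -0.001]
ft_force: [5.0, 1.0, -8.5]
grip_width: 0.241
```

```bash
python3 -m crank '[[[-0.005,-0.02,0,0,0,0,10],[-0.005,-0.02,0,0,0,0,10]]]';python3 -m crank '[[[-0.005,-0.02,0,0,0,0,10],[-0.005,-0.02,0,0,0,0,10]]]';
```

```text
clock: 12.35
position: [0.5846, 0.0046, 0.1894]
ee_rot: [0.822, -0.57, -0.0, -0.001]
ft_force: [9.0, 6.1, -10.5]
grip_width: 0.243
clock: 12.6
position: [0.5846, 0.0045, 0.1895]
ee_rot: [0.822, -0.569, -0.0, -0.003]
ft_force: [13.1, 12.5, -14.5]
grip_width: 0.242
```

```bash
python3 -m crank '[[[-0.005,-0.02,0,0,0,0,10],[-0.005,-0.02,0,0,0,0,10]]]'
```

```text
clock: 12.85
position: [0.5845, 0.0043, 0.1895]
ee_rot: [0.823, -0.568, -0.0, -0.005]
ft_force: [15.9, 19.9, -16.9]
grip_width: 0.236
```

```bash
python3 -m crank '[[[0.01,0.06,0,0,0,0,10],[0.01,0.05,0,0,0,0,10],[0,0,0,0,0,0,10]]]'; python3 - <<'E'
from h import *
o=manip.get_obs();print(o['position'],o['ft_force'],o['torque'],R.from_quat(o['ee_rot']).as_rotvec())
I,D=manip.camera("wrist"); cv2.imwrite("pics/w4.png",I);np.save("w4.npy",D)
I,D=manip.camera("scene"); cv2.imwrite("pics/s4.png",I);np.save("s4.npy",D)
E
```

```text
clock: 13.22
position: [0.5847, 0.0049, 0.1894]
ee_rot: [0.821, -0.571, 0.001, -0.001]
ft_force: [6.7, 0.2, -9.4]
grip_width: 0.236
[0.58470633 0.00493901 0.18942068] [ 6.68403235  0.24201051 -9.3534456 ] [-0.02784197 -1.4677043   0.0519685 ] [-2.57888618e+00  1.79201512e+00 -1.66979397e-03]
```

View pics/w4.png

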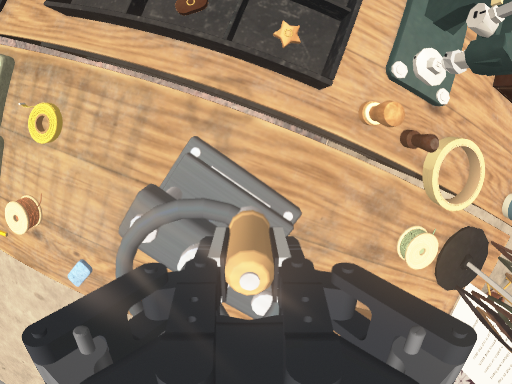

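The stop is confirmed. The position froze at (.5845,.0044) while the push rose to about 20 N. Relaxed, the reference is (.5847,.0049). I'll refit the circle and plan the back-off.

```bash
python3 - <<'E'
import numpy as np
from scipy.optimize import least_squares
p=np.array([[.587,.024],[.5751,-.0153],[.5385,-.0356],[.5046,-.0286],[.4818,-.0037],[.4782,.031],[.4953,.0603],[.5268,.074],[.5597,.0668],[.5824,.0414],[.5857,.0073],[.5847,.0049]])
f=least_squares(lambda c:np.hypot(p[:,0]-c[0],p[:,1]-c[1])-.055,[.532,.0195]);print(f.x,f.fun.round(4))
f=least_squares(lambda c:np.hypot(p[2:,0]-c[0],p[2:,1]-c[1])-c[2],[.532,.0195,.055]);print(f.x,f.fun.round(4))
E
# commanded approx = .5843,.0027 
for s in 1; do python3 plan.py .5843 .0049 -15.5 15 48 .5323 .0193 .0547;done
```

```text
[0.53196554 0.01917492] [ 0.0002  0.0002  0.0002  0.0001  0.0001  0.0001  0.0001  0.0001  0.0001
  0.0001  0.     -0.0004]
[0.5318857  0.01919943 0.05504759] [ 0.0001 -0.      0.     -0.0001 -0.     -0.      0.0001  0.0001  0.0001
 -0.0003]
[0.04, 0.23] [-0.02, 0.24] [-0.09, 0.22] [-0.15, 0.19] [-0.18, 0.15] [-0.22, 0.09] [-0.24, 0.03] [-0.23, -0.03] [-0.23, -0.09] [-0.19, -0.14] [-0.14, -0.19] [-0.1, -0.22] [-0.03, -0.23] [0.03, -0.24] [0.09, -0.22] [0.14, -0.19] [0.19, -0.15] [0.22, -0.09] [0.24, -0.03] [0.23, 0.03] [0.22, 0.09] [0.19, 0.14] [0.15, 0.19] [0.09, 0.22] [0.03, 0.23] [-0.02, 0.24] [-0.09, 0.22] [-0.15, 0.19] [-0.18, 0.15] [-0.22, 0.09] [-0.24, 0.03] [-0.23, -0.03] [-0.23, -0.09] [-0.19, -0.14] [-0.14, -0.19] [-0.1, -0.22] [-0.03, -0.23] [0.03, -0.24] [0.09, -0.22] [0.14, -0.19] [0.19, -0.15] [0.22, -0.09] [0.24, -0.03] [0.23, 0.03] [0.22, 0.09] [0.19, 0.14] [0.15, 0.19] [0.09, 0.22] 
end cmd [0.5849 0.0049]
```

```bash
python3 plan.py .5835 .0045 -15.3 15 8 .53193 .01919 .055
```

```text
[0.06, 0.24] [-0.03, 0.24] [-0.09, 0.22] [-0.15, 0.19] [-0.19, 0.15] [-0.22, 0.09] [-0.23, 0.03] [-0.24, -0.03] 
end cmd [0.5181 0.0723]
```

```bash
python3 -m crank '[[[0.06,0.24,0,0,0,0,10],[-0.03,0.24,0,0,0,0,10],[-0.09,0.22,-0.01,0,0,0,10],[-0.15,0.19,-0.01,0,0,0,10]]]'
```

```text
clock: 13.82
position: [0.5711, 0.0578, 0.1892]
ee_rot: [0.821, -0.571, 0.001, 0.001]
ft_force: [-5.8, -9.5, 9.1]
grip_width: 0.234
```

```bash
python3 -m crank '[[[-0.19,0.15,0,0,0,0,10],[-0.22,0.09,0,0,0,0,10],[-0.23,0.03,0,0,0,0,10],[-0.24,-0.03,0,0,0,0,10]]]'
```

```text
clock: 14.32
position: [0.5191, 0.0728, 0.1892]
ee_rot: [0.821, -0.571, 0.001, -0.001]
ft_force: [4.8, -6.0, 1.5]
grip_width: 0.24
```

```bash
python3 plan.py .5183 .0725 104.7 15 40 .53193 .01919 .055
```

```text
[-0.23, -0.09] [-0.19, -0.15] [-0.14, -0.19] [-0.1, -0.22] [-0.03, -0.23] [0.03, -0.24] [0.09, -0.22] [0.15, -0.19] [0.18, -0.15] [0.23, -0.09] [0.23, -0.04] [0.24, 0.03] [0.22, 0.1] [0.19, 0.14] [0.15, 0.19] [0.09, 0.22] [0.03, 0.24] [-0.03, 0.23] [-0.09, 0.23] [-0.14, 0.19] [-0.19, 0.14] [-0.22, 0.1] [-0.24, 0.03] [-0.24, -0.03] [-0.22, -0.09] [-0.19, -0.15] [-0.14, -0.19] [-0.1, -0.22] [-0.03, -0.23] [0.03, -0.24] [0.09, -0.22] [0.15, -0.19] [0.18, -0.15] [0.23, -0.09] [0.23, -0.04] [0.24, 0.03] [0.22, 0.1] [0.19, 0.14] [0.15, 0.19] [0.09, 0.22] 
end cmd [0.5849 0.0047]
```

```bash
python3 -m crank '[[[-0.23,-0.09,0,0,0,0,10],[-0.19,-0.15,0,0,0,0,10],[-0.14,-0.19,0,0,0,0,10],[-0.1,-0.22,0,0,0,0,10],[-0.03,-0.23,0,0,0,0,10],[0.03,-0.24,0,0,0,0,10],[0.09,-0.22,0,0,0,0,10],[0.15,-0.19,0,0,0,0,10]]]'
```

```text
clock: 15.32
position: [0.4928, -0.0198, 0.1891]
ee_rot: [0.821, -0.571, -0.0, 0.0]
ft_force: [-2.2, 2.9, 8.8]
grip_width: 0.233
```

```bash
python3 -m crank '[[[0.18,-0.15,0,0,0,0,10],[0.23,-0.09,0,0,0,0,10],[0.23,-0.04,0,0,0,0,10],[0.24,0.03,0,0,0,0,10],[0.22,0.1,0,0,0,0,10],[0.19,0.14,0,0,0,0,10],[0.15,0.19,0,0,0,0,10],[0.09,0.22,0,0,0,0,10]]]'
```

```text
clock: 16.32
position: [0.5849, 0.0046, 0.1891]
ee_rot: [0.821, -0.571, -0.0, 0.0]
ft_force: [-7.3, -1.1, 10.8]
grip_width: 0.236
```

```bash
python3 -m crank '[[[0.03,0.24,0,0,0,0,10],[-0.03,0.23,0,0,0,0,10],[-0.09,0.23,0,0,0,0,10],[-0.14,0.19,0,0,0,0,10],[-0.19,0.14,0,0,0,0,10],[-0.22,0.1,0,0,0,0,10],[-0.24,0.03,0,0,0,0,10],[-0.24,-0.03,0,0,0,0,10]]]'
```

```text
clock: 17.32
position: [0.5181, 0.0725, 0.1891]
ee_rot: [0.821, -0.571, 0.001, -0.001]
ft_force: [4.1, -3.2, 7.7]
grip_width: 0.235
```

```bash
python3 -m crank '[[[-0.22,-0.09,0,0,0,0,10],[-0.19,-0.15,0,0,0,0,10],[-0.14,-0.19,0,0,0,0,10],[-0.1,-0.22,0,0,0,0,10],[-0.03,-0.23,0,0,0,0,10],[0.03,-0.24,0,0,0,0,10],[0.09,-0.22,0,0,0,0,10],[0.15,-0.19,0,0,0,0,10]]]'
```

```text
clock: 18.32
position: [0.4928, -0.0198, 0.1891]
ee_rot: [0.821, -0.571, -0.0, 0.0]
ft_force: [-2.3, 1.7, 9.3]
grip_width: 0.244
```

Last third of the turn: I'll slow down at the end and let it settle.

```bash
python3 -m crank '[[[0.18,-0.15,0,0,0,0,10],[0.23,-0.09,0,0,0,0,10],[0.23,-0.04,0,0,0,0,10],[0.24,0.03,0,0,0,0,10],[0.22,0.1,0,0,0,0,10],[0.19,0.14,0,0,0,0,10],[0.15,0.19,0,0,0,0,10],[0.05,0.11,0,0,0,0,10]]]'; python3 -m crank '[[[0.04,0.09,0,0,0,0,10],[0,0.01,0,0,0,0,10],[0,0,0,0,0,0,10],[0,0,0,0,0,0,10]]]'
python3 - <<'E'
from h import *
o=manip.get_obs();print(o['position'],o['ft_force'],o['torque'],R.from_quat(o['ee_rot']).as_rotvec())
p=o['position'];print(np.degrees(np.arctan2(p[1]-.01919,p[0]-.53193)))
I,D=manip.camera("wrist"); cv2.imwrite("pics/w5.png",I)
a=cv2.imread("pics/w4.png");cv2.imwrite("pics/cmp.png",np.hstack([a[150:320,100:340],I[150:320,100:340]]))
I,D=manip.camera("scene"); cv2.imwrite("pics/s5.png",I)
a=cv2.imread("pics/s4.png");cv2.imwrite("pics/cmps.png",cv2.resize(np.hstack([a[145:250,215:300],I[145:250,215:300]]),None,fx=4.5,fy=4.5))
E
```

```text
clock: 19.32
position: [0.5828, -0.0015, 0.1892]
ee_rot: [0.821, -0.571, -0.0, -0.0]
ft_force: [-3.4, -0.5, 10.7]
grip_width: 0.239
clock: 19.82
position: [0.5848, 0.0046, 0.1892]
ee_rot: [0.821, -0.57, -0.0, -0.0]
ft_force: [-2.0, 1.0, 8.7]
grip_width: 0.238
[0.58483004 0.00460265 0.18917763] [-1.95368002  0.95592149  8.73089151] [ 0.24701525  0.51267083 -0.02146154] [-2.57960151e+00  1.79177980e+00  5.32382129e-04]
-15.416353849950118
```

View pics/cmp.png

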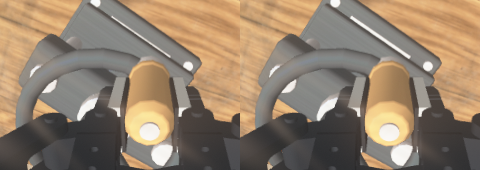

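View pics/cmps.png

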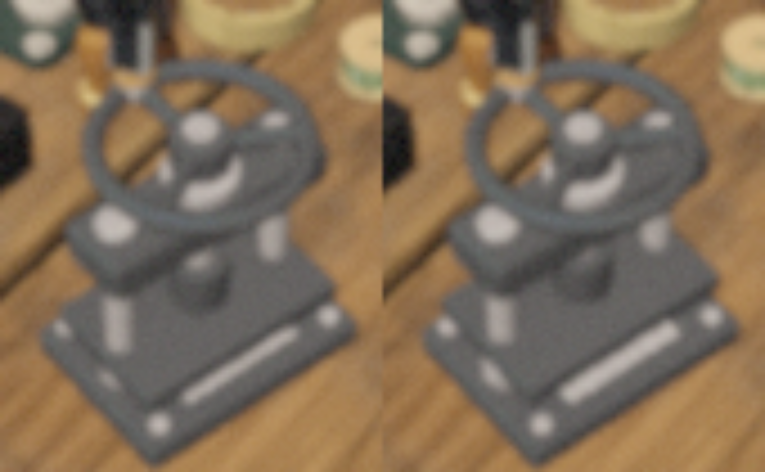

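The wrist crops look alike, but the handle cap may sit a few pixels differently between the pads (w4 about 148, w5 about 155). The scene crops show the same spoke directions and a raised platen. I'll measure the shift.

```bash
python3 - <<'E'
from h import *
a=cv2.imread("pics/w4.png");b=cv2.imread("pics/w5.png")
cv2.imwrite("pics/cmp2.png",np.hstack([cv2.resize(x[200:310,200:295],None,fx=4,fy=4,interpolation=2) for x in(a,b)]))
for x in(a,b):
    H=cv2.cvtColor(x,cv2.COLOR_BGR2HSV)
    m=np.zeros(x.shape[:2],np.uint8); s=(slice(205,300),slice(215,290))
    m[s]=((H[...,1]>90)&(H[...,2]>80))[s]
    n,l,st,c=cv2.connectedComponentsWithStats(m);i=1+st[1:,4].argmax();print("wood",st[i],c[i])
    for r in(225,240,255,270,280):
        w=np.where(l[r]==i)[0];print(r,w.min(),w.max(),end=' | ')
    g=cv2.cvtColor(x,cv2.COLOR_BGR2GRAY)
    m=np.zeros_like(m);m[265:292,235:265]=((H[...,1]<40)&(H[...,2]>170))[265:292,235:265]
    n,l,st,c=cv2.connectedComponentsWithStats(m);i=1+st[1:,4].argmax();print("cap",st[i],c[i])
ga,gb=[cv2.cvtColor(x,cv2.COLOR_BGR2GRAY).astype(np.float32) for x in(a,b)]
for n,(r0,r1,c0,c1) in dict(lf=(225,320,195,225),rf=(225,320,278,310),body=(320,384,150,350),wood=(215,290,228,275),bg=(0,120,100,400)).items():
    print(n,cv2.phaseCorrelate(ga[r0:r1,c0:c1],gb[r0:r1,c0:c1]))
# scene wheel shift
a=cv2.imread("pics/s4.png",0).astype(np.float32);b=cv2.imread("pics/s5.png",0).astype(np.float32)
print(cv2.phaseCorrelate(a[155:200,230:295],b[155:200,230:295]))
E
```

```text
wood [ 225  210   49   85 3086] [248.92190538 250.882372  ]
225 229 268 | 240 228 269 | 255 226 272 | 270 225 273 | 280 225 272 | cap [240 272  20  19 282] [249.15957447 280.95744681]
wood [ 225  211   49   85 3099] [248.84285253 251.47692804]
225 229 268 | 240 228 269 | 255 226 272 | 270 225 273 | 280 225 272 | cap [239 273  20  18 283] [248.77031802 281.80212014]
lf ((-0.10112472271843842, -0.07318317506197758), 1.0036716893315316)
rf ((-0.025880892543874268, 0.04945585087621396), 0.9736753155787786)
body ((-0.06020861911079578, 0.02275674643286507), 0.9490736442804336)
wood ((-0.08168492016566375, 0.9903204880901626), 0.9351408836576673)
bg ((-0.03533539396863716, -0.2309914375610589), 0.9718416561550565)
((0.03696029497341158, 0.5386571961237081), 1.029565053810308)
```

View pics/cmp2.png

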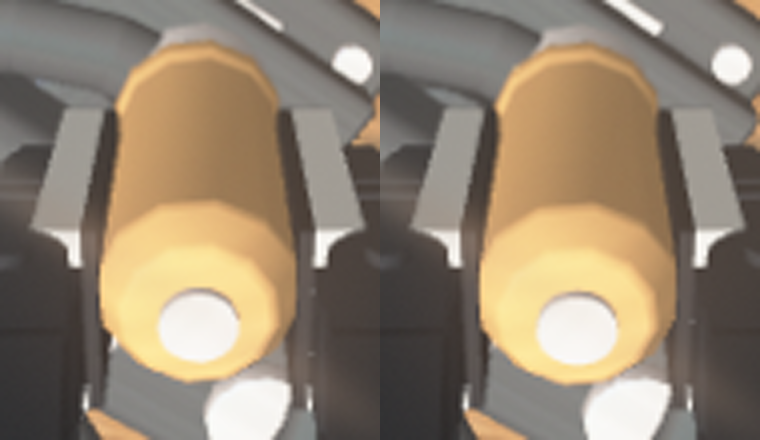

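In both pictures the handle sits centred in the jaws at the same place (within 1 px, about 0.3 mm). The wheel angle matches the stop reference to about 0.3° after two full turns. I'm handing the job in while still holding the handle.

```bash
python3 -c "
from h import *
o=manip.get_obs();print(o['clock'],o['position'],o['grip_width'],abs(o['joint_velocities']).max())
print(manip.hand_in())"
```

```text
19.925 [0.58482952 0.00458942 0.18918184] 0.23654130914589616 0.001444696772934311
the job is handed in; nothing more can be done
None
```

I wound the wheel clockwise by its wooden handle onto the stop, then backed it off two full turns. I handed the job in at 19.9 s with the handle still gripped at about 60 N and the wheel standing still.

- **Slip on the way:** the first winding lost the handle, probably as the wheel neared the stop. I found the handle again in the camera images and regripped it more firmly. I then crept on until the position froze while the push rose to about 20 N.
- **Setting:** relaxed at the stop, the handle stood at -15.2° around the wheel's axis (-15.7° while pressed hard). After the two turns it stands at -15.4°, so I put the error at about 0.3°.
- **Last checks:** the tool reading and the wrist and scene pictures agree. The handle sits in the same place between the pads to within about 1 pixel, the spokes match the stop picture, and the platen is higher. Side force is about 2 N, and the grip also pushes the tool up with about 9 N. No check failed or disagreed at the end.

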